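Let the walnuts out of the nut dispenser

ROBOT

A 6-joint arm with a two-finger parallel gripper is mounted at the origin on a cart in front of the work surface, level with it; the furniture and walls round the work are solid. World frame = base frame: x ahead of the robot, y to its left, z up, the work surface at z = 0. Lengths are in m, angles in rad, forces in N, time in s.
With the tool pointing down it reaches from about 0.225 to 0.875 m from the base axis. Payload 3.4 kg.
Tool frame: the origin (TCP) lies at the very end of the fingers, on their centre line; the grasp point (between the pads) lies 19 mm behind it; z points along the fingers, y is the line along which they close (so a half turn about z gives the same grasp; the last joint's range is limited). The gripper opens to 85 mm and grips with 20 to 120 N. Pads are 22 mm wide; open, the fingers measure 114 mm over their backs; the gripper's body (76 mm by 85 mm) begins 54 mm behind the grasp point. The pads swing forward as they close: fully open they stand 13 mm farther back than shut.
Start: joints at [0.999, 0.276, 1.505, -0, 1.361, -0.121], TCP at [0.251, 0.518, 0.231] pointing down, gripper open.
Joint ranges: [-2.89, 2.89], [-0.75, 2.08], [0.22, 2.7], [-1.18, 4.32], [0.11, 2.71], [-2.7, 2.7]. Speed limits (rad/s): [2.57, 2.57, 3.14, 3.14, 3.14, 3.14].

INTERFACE

Orientations are given as a unit quaternion [x, y, z, w].
In Python, from cell import manip, vision, finish_job gives the robot as it stands.
- The arm moves only by the shell command python3 -m creep 'ROWS'. ROWS is JSON, one flat list of numbers, 5 for each row, row after row: the opening, from -1 (shut) to 1 (fully open), then the shift along the tool's x, y, z in units of 50 mm (1.0 is 50 mm), then the turn about the tool's z in units of 8 degrees (1.0 is 8 degrees). A call has 1 to 10 rows; each row shifts and turns the commanded pose from where the row before left it, along the tool's axes as they then stand; what a row does not reach is not made up. A row lasts 1/10 s, in which the tool goes at most 50 mm and 8.59 degrees, less where a joint would pass 70% of its speed; a pose out of reach is approached as far as the arm can. A call is refused whole if a number of a shift passes 1 or a number of a turn 1, either way. A call with a gripper value outside its range is refused whole. The fingers move at their own pace and stop on an object; the grip force is fixed at half the most. Time passes only in rows, so rows that do not move let the fingers close. It gives the time, the measured TCP pose, the force, the opening and the grip force at its end, in the units of the state.
- manip.state(): the state, without advancing time (a new reading comes with each control period).
- vision.snapshot(name): name is "side" or "top"; returns a dict with "pixels" (400x640x3 uint8, blue, green, red), "mtx" (3x3 intrinsics, pixels), "T" (4x4, takes a point from camera to world coordinates). Camera axes: x right, y up, looking along -z (the intrinsics and any distortion apply to the point x, -y, -z); pixel columns grow to the right and rows downward; lengths in m; the calibration is good to about 2 mm. A picture is of the moment at which its call begins. There is no depth.
- finish_job(): hands the job in; it is judged then, once.
The state is a dict: "clock": time; "qpos": joint angles; "qvel": joint speeds; "tau": joint torques, N m; "tcp_pos": TCP position; "ee_rot": TCP orientation; "contact_force": force on the tool from outside, world axes, zero at the start; "ft_torque": the same for the moment, N m; "grip_width": opening from 0.0 (shut) to 1.0 (fully open); "gripper_force": force on a finger pad.
Only numpy, scipy, OpenCV 4.12 (cv2) and the standard library are available. Lean on these libraries where they do the work, as an engineer would, in place of code of your own. Each camera call takes 0.05 s, during which the arm holds its last target. There are 200 camera calls.

TASK

Press the green pad of the nut dispenser's lever all the way down with your fingertips, so that its green lid lifts fully and all three walnuts roll out into the tray in front. Then ease the lever back up so that the lid comes down shut gently and does not slam, and take the hand away. Do not grasp anything, do not touch the lid or the walnuts, and leave the things standing round the dispenser where they are.

Things in the scene. Friction and masses are not known exactly. Their poses are not given: they have to be found in the camera images.
- hopper: the nut dispenser, a wooden box fixed to the worktop, 245 x 108 mm, 160 mm high. Origin under its middle, on the worktop; x to its back, y to its left seen from the front, z up. In its frame: sloped chute behind the lid, open tray in front (x -112 to -30 mm), lever at the right (y -125 mm) with pivot pin along y at x -38, z 95 mm. Stands turned by up to 0.35 rad either way.
- lever_touch (a point): middle of the top of the lever's pad, the place to press. The pad (36 x 44 mm, green) stands 105 mm from the pivot, at hopper x about -138, y -125 mm. About 130 mm above the worktop when up; goes about 50 mm down, nearly straight, tipping by 0.5 rad on the way (front up at first, front down at the end). Nothing is beneath it.
- hopper_lever (a joint): lever angle, rad: 0 up (rest), 0.5 fully down at its stop. A spring pushes it back up with about 4 N at the pad at the start to 9 N at the bottom; let go, it snaps up.
- hopper_lid (a joint): lid angle, rad: 0 shut, 1.05 fully open. Linked to the lever by a push rod: lid = 2.1 x lever. Shutting at more than 1.5 rad/s in its last 0.3 rad (pad rising faster than about 70 mm/s) counts as a slam.
- lid_plate: the green lid, 125 x 96 mm, 4 mm thick, hinged across its top edge (origin on the hinge, 157 mm above the worktop, at hopper x 30 mm); shut, it leans down to the front over the hopper's mouth; open, it stands out to the front nearly level, reaching hopper x -95 mm.
- lever_arm: the lever: steel bar with the pad in front; origin at the pivot
- tray_centre (a point): middle of the tray's floor, 12 mm above the worktop; the tray is 76 x 84 mm inside, its rim 36 mm above the worktop
- walnut_1: walnut, brown ball with a seam, 32 mm across, origin at its centre; starts in the hopper behind the lid
- walnut_2: walnut, brown ball with a seam, 32 mm across, origin at its centre; starts in the hopper behind the lid
- walnut_3: walnut, brown ball with a seam, 32 mm across, origin at its centre; starts in the hopper behind the lid
- espresso_cup_2: white espresso cup with leaves, 58 mm wide, 56 mm high, to the left of the tray; origin under its middle
- caddy_2: white caddy with a grey lid, 62 mm wide, 80 mm high, left of the dispenser; origin under its middle
- tealight_1: tealight in a metal cup, 39 mm wide, 19 mm high, in front of the tray; origin under its middle
- bottle_stopper_1: bottle stopper with wooden grip and brass foot, 33 mm wide, 52 mm high, to the right of the lever; origin under its middle
- bottle_stopper_2: bottle stopper with wooden grip and grey foot, 33 mm wide, 52 mm high, to the right of the lever; origin under its middle

How it is judged:
On the way, in this order (a step that is already met when the one before it is completed fails the run):
1. the fingers hold the lever down with the lid fully open (over 0.9 rad) and all three walnuts have rolled into the tray (value of joint hopper_lid above 0.9 rad and contact force between the fingers and lever_arm above 0.5 N and horizontal distance between each of walnut_1, walnut_2, walnut_3 and tray_centre below 0.06 m and height (world z) of walnut_1 between 0.022 and 0.045 m and height (world z) of walnut_2 between 0.022 and 0.045 m and height (world z) of walnut_3 between 0.022 and 0.045 m), for 0.3 s.
2. the lid is shut again (value of joint hopper_lid below 0.06 rad), for 0.2 s.
At the end, for the whole second after the job is handed in: The lid is shut (within 0.06 rad), all three walnuts lie in the tray, and the cup, caddy, tealight and stoppers stand within 20 mm of where they were (value of joint hopper_lid below 0.06 rad and horizontal distance between each of walnut_1, walnut_2, walnut_3 and tray_centre below 0.06 m and height (world z) of walnut_1 between 0.022 and 0.045 m and height (world z) of walnut_2 between 0.022 and 0.045 m and height (world z) of walnut_3 between 0.022 and 0.045 m and distance of each of espresso_cup_2, bottle_stopper_1, bottle_stopper_2, tealight_1, caddy_2 from where it was at the start of the episode below 0.02 m); the robot touches nothing.
It fails at once if the lid slams: it closes its last 0.3 rad faster than 1.5 rad/s (value of joint hopper_lid below 0.3 rad and velocity of joint hopper_lid below -1.5 rad/s).
It fails at once if the robot touches the lid (more than 1 N) (contact force between the arm and lid_plate above 1 N).
It fails at once if the fingers touch the lid (more than 1 N) (contact force between the fingers and lid_plate above 1 N).
It fails at once if the fingers touch a walnut (more than 0.5 N) (contact force between the fingers and walnut_1 above 0.5 N or contact force between the fingers and walnut_2 above 0.5 N or contact force between the fingers and walnut_3 above 0.5 N).
It fails at once if a bystander is moved by more than 20 mm, lifted or knocked over (distance of any of espresso_cup_2, bottle_stopper_1, bottle_stopper_2, tealight_1, caddy_2 from where it was at the start of the episode above 0.02 m or angle between any of espresso_cup_2, bottle_stopper_1, bottle_stopper_2, tealight_1, caddy_2's own z axis and vertical above 0.4 rad).
It also fails if it takes over 38 s, if anything falls off the work surface, if the arm or the gripper's body presses on something with over 40 N, if the wrist force passes 120 N, or if a joint passes its speed limit or range.

## Working session

There is one attempt and no reset: what is moved stays moved. The work goes in short steps, Python scripts to look and compute and a shell command to move; the robot and the scene stay as the last step left them, time stands still between calls to the robot, and variables do not carry over. Pictures are saved under pics/ and viewed, at most 10 in all, crops included, and the job is handed in when it is done.

```bash
mkdir -p pics && python3 - <<'E'
from cell import manip, vision
import cv2,numpy as np
for n in("top","side"):
    s=vision.snapshot(n); cv2.imwrite(f"pics/{n}0.png",s["pixels"]); np.savez(f"{n}.npz",K=s["mtx"],T=s["T"]); print(n,{k:v for k,v in s.items() if k!="pixels"})
print(manip.state())
E
```

```text
top {'mtx': array([[478.51954519,   0.        , 327.01002211],
       [  0.        , 478.51954519, 202.23897289],
       [  0.        ,   0.        ,   1.        ]]), 'T': array([[-1.00923463e-03,  9.92694537e-01, -1.20650478e-01,
         4.43783249e-01],
       [-9.99988105e-01, -4.26124112e-04,  4.85875858e-03,
         2.09656845e-01],
       [ 4.77185102e-03,  1.20653947e-01,  9.92683159e-01,
         1.18880432e+00],
       [ 0.00000000e+00,  0.00000000e+00,  0.00000000e+00,
         1.00000000e+00]])}
side {'mtx': array([[481.52050151,   0.        , 327.46248879],
       [  0.        , 481.52050151, 192.66688937],
       [  0.        ,   0.        ,   1.        ]]), 'T': array([[ 0.99725314,  0.0113272 , -0.07319751,  0.46720233],
       [-0.07110893,  0.42298616, -0.9033417 , -0.83442727],
       [ 0.0207292 ,  0.90606534,  0.42262974,  0.59965948],
       [ 0.        ,  0.        ,  0.        ,  1.        ]])}
{'clock': 0.1, 'qpos': array([ 9.99008708e-01,  2.76537573e-01,  1.50600911e+00,  8.77973348e-06,
        1.36072397e+00, -1.21003112e-01]), 'qvel': array([ 0.00031415, -0.00164712, -0.00197163,  0.0001123 ,  0.00109192,
        0.00097579]), 'tau': array([ 1.22998699e-03, -4.17701626e+01, -2.46406245e+01, -1.49269827e-04,
        5.87758259e-03,  1.61755366e-05]), 'tcp_pos': array([0.25025363, 0.51715293, 0.23052188]), 'ee_rot': array([ 2.23489528e-01,  9.74705969e-01, -7.87709861e-04, -2.88886673e-04]), 'contact_force': array([ 0.90996846,  0.09421503, -0.71139691]), 'ft_torque': array([-0.07103342,  0.00822068,  0.00765393]), 'gripper_force': 0.0, 'grip_width': 1.0012126098692262}
```

View pics/top0.png

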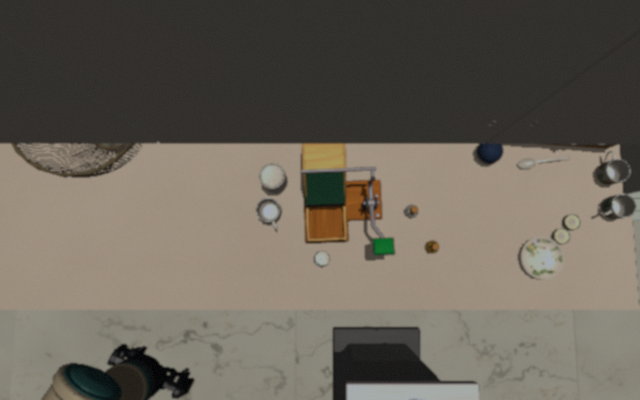

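View pics/side0.png

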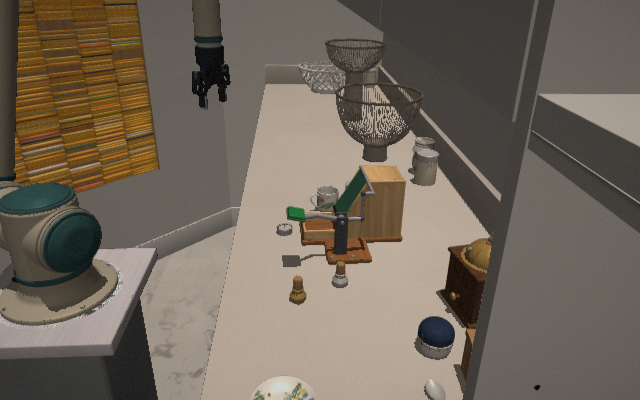

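The top view shows the dispenser around (325,190), its green pad near (383,246), and stoppers at (411,211) and (432,246). The side view shows the pad at (296,214). I'll enlarge both.

```bash
cat > h.py <<'E'
import numpy as np
def ray(n,u,v):
    d=np.load(n+".npz");K,T=d["K"],d["T"]
    r=T[:3,:3]@np.array([(u-K[0,2])/K[0,0],-(v-K[1,2])/K[1,1],-1]);return T[:3,3],r
def atz(n,u,v,z):
    o,r=ray(n,u,v);return o+r*(z-o[2])/r[2]
def proj(n,p):
    d=np.load(n+".npz");K,T=d["K"],d["T"];c=T[:3,:3].T@(np.array(p)-T[:3,3]);return K[0,2]-K[0,0]*c[0]/c[2],K[1,2]+K[1,1]*c[1]/c[2]
def tri(u,v,s,t):
    (o1,a),(o2,b)=ray("top",u,v),ray("side",s,t);a/=np.linalg.norm(a);b/=np.linalg.norm(b)
    A=sum(np.eye(3)-np.outer(x,x) for x in(a,b));y=sum((np.eye(3)-np.outer(x,x))@o for x,o in((a,o1),(b,o2)))
    return np.linalg.solve(A,y)
E
python3 - <<'E'
import cv2,numpy as np
t=cv2.imread("pics/top0.png")[130:280,250:450];s=cv2.imread("pics/side0.png")[150:310,260:420]
cv2.imwrite("pics/tc.png",cv2.resize(t,None,fx=4,fy=4,interpolation=2));cv2.imwrite("pics/sc.png",cv2.resize(s,(600,600),interpolation=2))
from h import *
for n,(a,b,c,d) in {"top":(230,265,360,410),"side":(200,235,275,315)}.items():
    im=cv2.imread(f"pics/{n}0.png")[a:b,c:d].astype(int); m=(im[...,1]>im[...,2]+40)&(im[...,1]>im[...,0]+30)
    v,u=np.nonzero(m);print(n,m.sum(),u.mean()+c,v.mean()+a,u.min()+c,u.max()+c,v.min()+a,v.max()+a)
    r=cv2.minAreaRect(np.c_[u+c,v+a].astype(np.float32));print(r,cv2.boxPoints(r).tolist())
    if n=="top":
        print(atz(n,u.mean()+c,v.mean()+a,.13)); tp=(u.mean()+c,v.mean()+a)
    else: print(tri(*tp,u.mean()+c,v.mean()+a))
E
```

```text
top 289 383.0553633217993 245.8719723183391 373 393 238 253
((383.0634460449219, 245.88832092285156), (15.033126831054688, 19.379196166992188), 85.91438293457031) [[372.8629455566406, 239.08120727539062], [392.1929016113281, 237.70050048828125], [393.2639465332031, 252.6954345703125], [373.9339904785156, 254.07614135742188]]
[0.47546433 0.08094765 0.13      ]
side 167 295.8502994011976 212.5449101796407 288 304 207 218
((296.0, 212.5), (11.0, 16.0), 90.0) [[288.0, 207.0], [304.0, 207.0], [304.0, 218.0], [288.0, 218.0]]
[0.47512638 0.08042211 0.12568974]
```

View pics/tc.png

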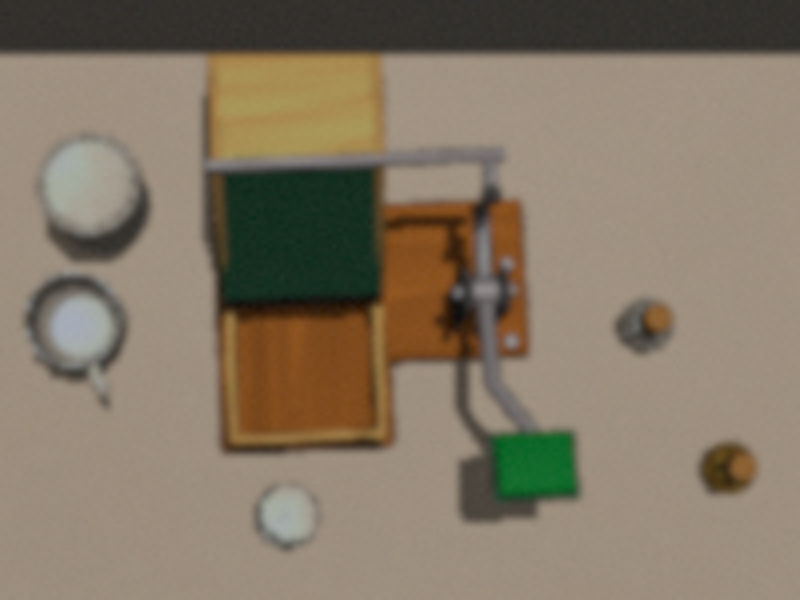

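View pics/sc.png

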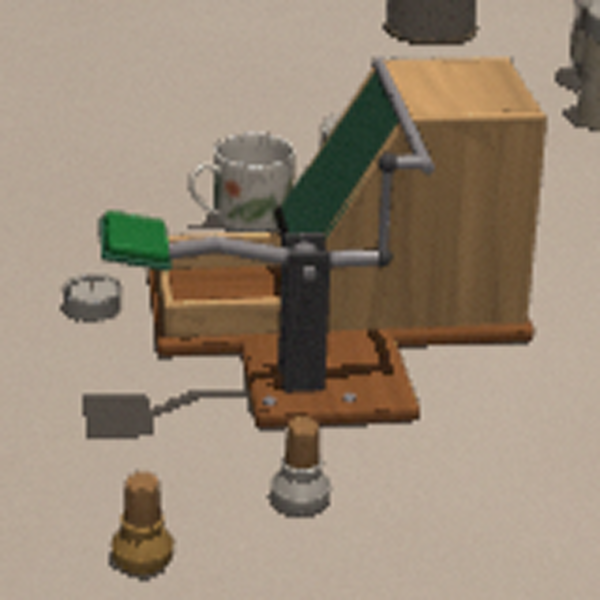

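The crops show the pad level and clear, with its centre at top (383,246), and both stoppers about 100 mm to the right. The pad centre comes out near (0.475, 0.081, 0.13). I'll shut the fingers and move over it at height.

```bash
cat >> h.py <<'E'
def go(p):
    from cell import manip;from scipy.spatial.transform import Rotation as R
    s=manip.state();print(s["clock"],s["tcp_pos"],s["contact_force"],s["grip_width"],"units",R.from_quat(s["ee_rot"]).inv().apply(np.array(p)-s["tcp_pos"])/.05)
E
python3 -m creep '[-1,-0.43,-0.32,0,0, -1,-0.43,-0.32,0,0, -1,-0.43,-0.32,0,0, -1,-0.43,-0.32,0,0, -1,-0.43,-0.32,0,0, -1,-0.43,-0.32,0,0, -1,-0.43,-0.32,0,0, -1,-0.43,-0.32,0,0, -1,-0.43,-0.32,0,0, -1,-0.43,-0.32,0,0]'
python3 -c "
from h import *
go([.475,.081,.15])
for n,u,v,z in (('pivot',371.3,202.5,.1),('trayFL',306,241,.036),('trayFR',347,239,.036),('st2',435,246.5,.05),('st1',413.5,210,.05)):print(n,atz('top',u,v,z))"
```

```text
clock: 1.1
tcp_pos: [0.3744, 0.2787, 0.231]
ee_rot: [0.223, 0.975, -0.0, -0.0]
contact_force: [0.7, 1.4, -0.5]
grip_width: 0.002
gripper_force: 0.0
1.1 [0.37444008 0.27874903 0.23097289] [ 0.71578113  1.40981961 -0.54015222] 0.0018548245372170477 units [-3.53377136 -2.68315997  1.61942801]
pivot [0.57546974 0.10277016 0.1       ]
trayFL [0.4901     0.25459042 0.036     ]
trayFR [0.49481736 0.15602998 0.036     ]
st2 [ 0.47626626 -0.05210415  0.05      ]
st1 [ 0.56338186 -0.0030225   0.05      ]
```

```bash
python3 -m creep '[-1,-0.43,-0.33,0,0, -1,-0.43,-0.33,0,0, -1,-0.43,-0.33,0,0, -1,-0.43,-0.33,0,0, -1,-0.43,-0.33,0,0, -1,-0.43,-0.33,0,0, -1,-0.43,-0.33,0.2,0, -1,-0.3,-0.2,0.4,0, -1,-0.2,-0.15,0.4,0, -1,0,0,0.2,0]'
python3 -c "
from h import *
go([.475,.081,.14])"
```

```text
clock: 2.1
tcp_pos: [0.4739, 0.0825, 0.1694]
ee_rot: [0.225, 0.974, -0.001, -0.001]
contact_force: [-1.0, 0.2, 0.3]
grip_width: -0.001
gripper_force: 0.0
2.1 [0.47388847 0.08245103 0.16943789] [-1.02644905  0.24639499  0.32777188] -0.0005439502842516741 units [-0.03409505 -0.01537905  0.5887047 ]
```

```bash
python3 -m creep '[-1,0,0,0.2,0, -1,0,0,0.2,0, -1,0,0,0.1,0, -1,0,0,0.1,0, -1,0,0,0.1,0, -1,0,0,0.1,0, -1,0,0,0,0]'
python3 - <<'E'
from h import *
from cell import vision
import cv2
go([.475,.081,.08])
t=vision.snapshot("top")["pixels"][200:280,340:440];s=vision.snapshot("side")["pixels"][150:250,260:385]
cv2.imwrite("pics/c1.png",np.hstack([cv2.resize(t,(400,320)),cv2.resize(s,(400,320))]))
E
```

```text
clock: 2.8
tcp_pos: [0.4744, 0.0839, 0.1311]
ee_rot: [0.223, 0.975, 0.0, -0.0]
contact_force: [0.6, -0.1, 0.2]
grip_width: -0.001
gripper_force: 0.0
2.8 [0.47438149 0.08388232 0.131054  ] [ 0.60447776 -0.11099712  0.2089652 ] -0.001061221015249566 units [-0.03633367 -0.046695    1.02106794]
```

View pics/c1.png

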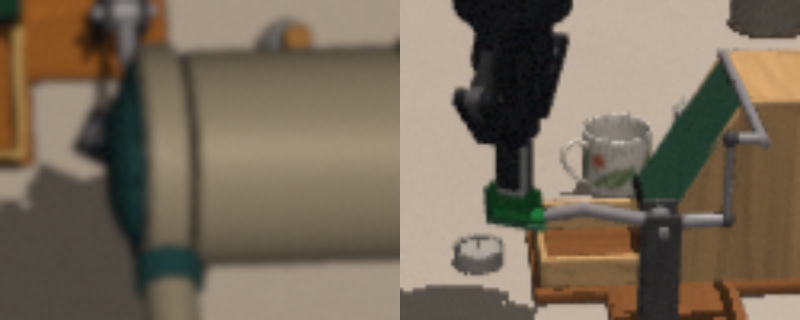

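The fingertips stand on the middle of the pad (left panel blocked by the arm; in the right panel they're at about (510,195)). Pressing down now.

```bash
python3 -m creep '[-1,0,-0.02,0.08,0, -1,0,-0.02,0.08,0, -1,0,-0.01,0.1,0, -1,0,0,0.1,0, -1,0,0,0.1,0, -1,0,0,0.1,0, -1,0,0,0.1,0, -1,0,0,0.1,0, -1,0,0,0.1,0, -1,0,0,0,0]'
python3 -c "
from h import *
go([.475,.081,.075])"
```

```text
clock: 3.9
tcp_pos: [0.4713, 0.0816, 0.0877]
ee_rot: [0.224, 0.975, -0.0, -0.002]
contact_force: [-4.7, 2.1, 8.4]
grip_width: 0.001
gripper_force: 4.4
3.9 [0.47125513 0.08155905 0.08773524] [-4.69735549  2.0938776   8.35781565] 0.0008488564219138916 units [-0.07324202  0.02295937  0.25439657]
```

```bash
python3 -m creep '[-1,-0.02,0,0.05,0, -1,-0.02,0,0.05,0, -1,0,0,0.05,0, -1,0,0,0.04,0, -1,0,0,0,0]'
python3 - <<'E'
from h import *
from cell import vision
import cv2
go([.475,.081,.075])
s=vision.snapshot("side")["pixels"][130:280,250:450]
cv2.imwrite("pics/c2.png",cv2.resize(s,(800,600),interpolation=2))
E
```

```text
clock: 4.4
tcp_pos: [0.4723, 0.0815, 0.0792]
ee_rot: [0.224, 0.975, 0.0, -0.003]
contact_force: [-6.6, 4.4, 13.2]
grip_width: 0.0
gripper_force: 7.5
4.4 [0.47228845 0.08151885 0.07920585] [-6.6407079   4.40140239 13.1696065 ] 0.00041188520949363383 units [-0.05378249  0.01437294  0.08381653]
```

View pics/c2.png

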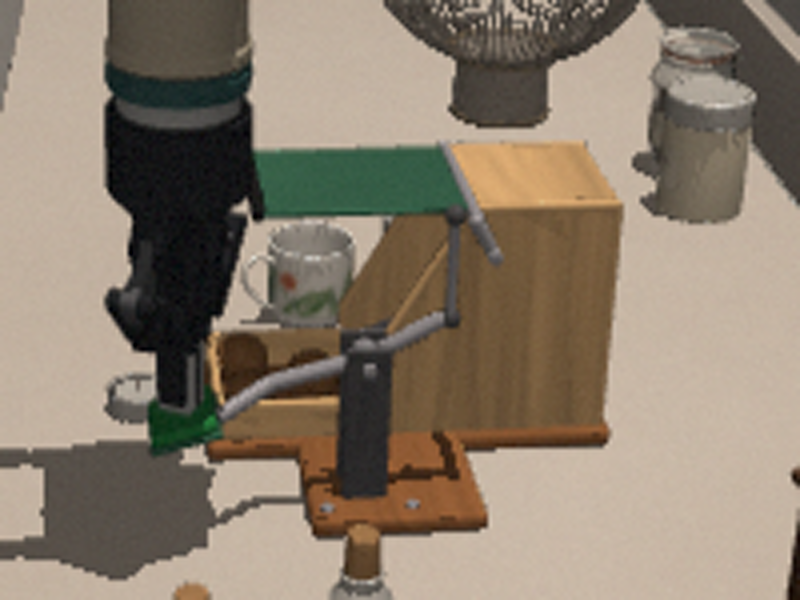

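The lid is level (tip near (255,180)) and walnuts lie in the tray at (245,365) and (315,370). I'll press slightly further to the stop and hold, then look for the third.

```bash
python3 -m creep '[-1,0,0,0.04,0, -1,0,0,0.04,0, -1,0,0,0,0, -1,0,0,0,0, -1,0,0,0,0, -1,0,0,0,0, -1,0,0,0,0, -1,0,0,0,0]'
python3 - <<'E'
from h import *
from cell import vision
import cv2
go([.475,.081,.075])
s=vision.snapshot("side")["pixels"][195:250,290:363];t=vision.snapshot("top")["pixels"][170:270,290:390]
cv2.imwrite("pics/c3.png",np.hstack([cv2.resize(t,(400,400)),cv2.resize(s,(400,400),interpolation=2)]))
E
```

```text
clock: 5.25
tcp_pos: [0.4725, 0.0816, 0.0785]
ee_rot: [0.224, 0.975, 0.001, -0.002]
contact_force: [-13.4, 4.2, 38.6]
grip_width: 0.002
gripper_force: 20.6
5.25 [0.47248947 0.08156219 0.07849884] [-13.43525022   4.20573106  38.57637424] 0.001695938967375959 units [-0.05033748  0.01175697  0.0698011 ]
```

View pics/c3.png

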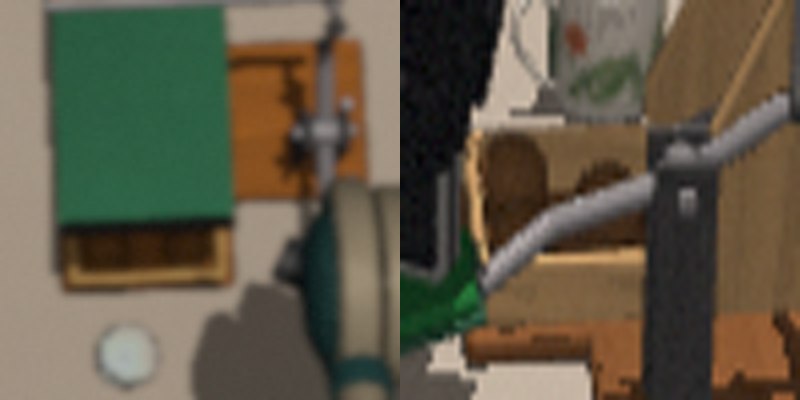

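The lever is hard on its stop (39 N). Two walnuts lie side by side at the tray front (top panel, (105,250) and (190,248)), and the third is behind them (side panel (605,185)). After a brief settle I'll ease up at about 20 mm/s.

```bash
python3 -m creep '[-1,0,0,0,0, -1,0,0,0,0, -1,0,0,0,0, -1,0,0,0,0, -1,0,0,-0.04,0, -1,0,0,-0.04,0, -1,0,0,-0.04,0, -1,0,0,-0.04,0, -1,0,0,-0.04,0, -1,0,0,-0.04,0]'
python3 -m creep '[-1,0,0,-0.05,0, -1,0,0,-0.05,0, -1,0,0,-0.05,0, -1,0,0,-0.05,0, -1,0,0,-0.05,0, -1,0,0,-0.05,0, -1,0,0,-0.05,0, -1,0,0,-0.05,0, -1,0,0,-0.05,0, -1,0,0,-0.05,0]'
```

```text
clock: 6.35
tcp_pos: [0.4714, 0.0814, 0.0864]
ee_rot: [0.224, 0.975, 0.0, -0.004]
contact_force: [-6.1, 4.2, 8.2]
grip_width: 0.004
gripper_force: 4.6
clock: 7.35
tcp_pos: [0.4735, 0.0809, 0.1116]
ee_rot: [0.224, 0.975, 0.0, -0.002]
contact_force: [-2.9, 1.7, 6.1]
grip_width: 0.002
gripper_force: 2.7
```

```bash
python3 -m creep '[-1,0,0,-0.03,0, -1,0,0,-0.03,0, -1,0,0,-0.03,0, -1,0,0,-0.03,0, -1,0,0,-0.03,0, -1,0,0,-0.03,0, -1,0,0,-0.03,0, -1,0,0,-0.03,0, -1,0,0,-0.03,0, -1,0,0,-0.03,0]'
python3 -m creep '[-1,0,0,-0.03,0, -1,0,0,-0.03,0, -1,0,0,-0.03,0, -1,0,0,-0.03,0, -1,0,0,-0.03,0, -1,0,0,-0.03,0, -1,0,0,-0.03,0, -1,0,0,-0.03,0, -1,0,0,-0.03,0, -1,0,0,-0.03,0]'
```

```text
clock: 8.35
tcp_pos: [0.4764, 0.0805, 0.1272]
ee_rot: [0.223, 0.975, 0.0, 0.001]
contact_force: [2.7, 2.6, 3.1]
grip_width: -0.003
gripper_force: 1.8
clock: 9.35
tcp_pos: [0.475, 0.0806, 0.1419]
ee_rot: [0.223, 0.975, 0.0, -0.0]
contact_force: [-0.2, 0.0, 0.3]
grip_width: 0.003
gripper_force: 0.0
```

Contact has gone and the lever is up. Next I retreat upward and away, then check.

```bash
python3 -m creep '[-1,0,0,-0.3,0, -1,0,0,-0.5,0, -1,0,0,-0.5,0, -1,0.3,0,-0.3,0, -1,0.4,-0.4,0,0, -1,0.4,-0.4,0,0, -1,0.4,-0.4,0,0, -1,0.4,-0.4,0,0, -1,0.4,-0.4,0,0, -1,0,0,0,0]'
python3 -m creep '[-1,0.1,-0.4,0,0, -1,0.1,-0.4,0,0, -1,0.1,-0.4,0,0, -1,0.1,-0.4,0,0, -1,0,0,0,0, -1,0,0,0,0]'
python3 - <<'E'
from cell import vision
import cv2,numpy as np
t=vision.snapshot("top")["pixels"][130:280,250:450];s=vision.snapshot("side")["pixels"][150:310,260:420]
cv2.imwrite("pics/f.png",np.hstack([cv2.resize(t,(400,300),interpolation=2),cv2.resize(s,(400,300),interpolation=2)]))
E
```

```text
clock: 10.35
tcp_pos: [0.3243, 0.0403, 0.2216]
ee_rot: [0.224, 0.975, -0.0, -0.001]
contact_force: [0.6, 0.1, 1.0]
grip_width: 0.002
gripper_force: 0.0
clock: 10.95
tcp_pos: [0.276, -0.0226, 0.2221]
ee_rot: [0.224, 0.975, 0.0, 0.001]
contact_force: [-0.6, -0.1, -0.0]
grip_width: 0.004
gripper_force: 0.0
```

View pics/f.png

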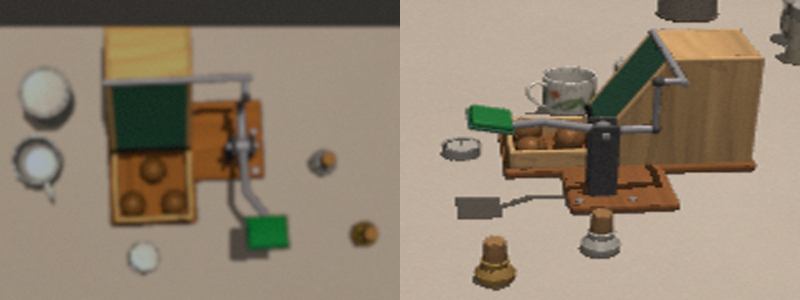

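The lid is shut, and all three walnuts are in the tray (top panel (132,203), (173,203), (152,168)). The lever is up, the things around the dispenser haven't moved, and the hand is clear.

```bash
python3 -c "from cell import finish_job;print(finish_job())"
```

```text
the job is handed in; nothing more can be done
None
```

I handed the job in: the lever went fully down, all three walnuts rolled into the tray, the lid was eased shut at about 15 mm/s at the pad (slam limit about 70 mm/s), and the hand is clear with the bystanders where they stood; no verdict was returned.

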